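# Check out a screwdriver at the tool-control reader

### The arm

A 6-joint arm with a two-finger parallel gripper is mounted at the origin on a cart in front of the work surface, level with it; the furniture and walls round the work are solid. World frame = base frame: x ahead of the robot, y to its left, z up, the work surface at z = 0. Lengths are in m, angles in rad, forces in N, time in s.
With the tool pointing down it reaches from about 0.425 to 1.125 m from the base axis. Payload 14.9 kg.
Tool frame: the origin (TCP) lies on the centre line of the jaws, within the pads' length; the fingertips stand tcp_to_tips ahead of it and the grasp point (between the pads) is the TCP (tcp_to_tips is the distance from the TCP to the fingertips, in m); z points along the fingers, y is the line along which they close (so a half turn about z gives the same grasp; the last joint's range is limited). The gripper opens to 91 mm and grips with 3 to 60 N. Pads are 32 mm wide; open, the fingers measure 118 mm over their backs; the gripper's body (76 mm by 178 mm) begins 60 mm behind the grasp point.
Start: joints at [-1.185, 0.379, 1.734, -0, 1.028, -0.033], TCP at [0.285, -0.64, 0.233] pointing down, gripper open.
Joint ranges: [-2.77, 2.77], [-0.74, 2.19], [0, 2.66], [-1.06, 4.2], [0.31, 2.87], [-3.08, 3.08]. Speed limits (rad/s): [1.89, 1.89, 2.39, 3.14, 3.14, 3.14].

### API

Orientations are given as [roll, pitch, yaw] about the fixed x, y, z axes, in that order (R = Rz(yaw) Ry(pitch) Rx(roll)).
In Python, from rig import * gives the robot as it stands.
- The arm moves only by the tool send_rows, never from a script. Its argument "deltas" is a list of rows, each a list of 6 numbers: the shift along the world's x, y, z in units of 25 cm (1.0 is 25 cm), then the turn, a rotation vector about the world's x, y, z in units of pi/2 rad (1.0 is pi/2 rad). A call has 1 to 20 rows; each row is the pose to reach, as a shift and turn from the pose commanded when the call began; what a row does not reach only later rows make up. A row lasts 1/8 s, in which the tool goes at most 62.5 mm and 10.7 degrees, less where a joint would pass 70% of its speed; a pose out of reach is approached as far as the arm can. A call with a number of a shift or a turn outside -1 to 1 is refused whole. A call with a gripper value outside its range is refused whole. "hand" is the closure, from -1 (fully open) to 1 (shut), so that 0 is half open, set as the call begins (left out, the last holds). The fingers move at their own pace and stop on an object; "force" is the grip in N (left out, the last holds). Time passes only in rows, so rows that repeat a pose let the fingers close. It gives the time, the measured TCP pose, the force, the opening and the grip force at its end, in the units of the state.
- get_state(): the state, without advancing time (a new reading comes with each control period).
- get_image(name): name is "scene" or "top" or "wrist"; returns (picture, depth): 480x640x3 uint8, red, green, blue; 480x640 float32, m along the optical axis (not along the pixel's ray), 0 where there is no reading.
- camera_params(name): a dict with "camera_matrix" (3x3 intrinsics, pixels), "world_to_cam" (4x4, takes a point from world to camera coordinates). Camera axes: x right, y up, looking along -z (the intrinsics and any distortion apply to the point x, -y, -z); pixel columns grow to the right and rows downward; lengths in m; the calibration is good to about 2 mm. A picture is of the moment at which its call begins: read the wrist's pose just before it. camera_params takes no time and is no camera call; for the wrist camera it gives the pose at the moment of the call.
- close_job(): hands the job in; it is judged then, once.
The state is a dict: "clock": time; "joints": joint angles; "qvel": joint speeds; "joint_torque": joint torques, N m; "tool_pos": TCP position; "tool_rot": TCP orientation; "wrist_force": force on the tool from outside, world axes, zero at the start; "torque": the same for the moment, N m; "grip_width": finger opening in m; "grasp_force": force on a finger pad.
Only numpy, scipy, OpenCV 4.12 (cv2) and the standard library are available. Lean on these libraries where they do the work, as an engineer would, in place of code of your own. Each camera call takes 0.05 s, during which the arm holds its last target. There are 200 camera calls.

### The job

Check the orange screwdriver out at the tool-control reader: first wake the reader by squeezing its orange trigger fully against the grip and letting it spring back out. Then draw the orange screwdriver out of its slanted rack, turn it level and finish while still holding it, raised and still, with the middle of its bare steel shank straight in front of the reader's window, about a hand's breadth (10 cm) from the glass and at its height, touching neither reader nor rack. Leave the blue screwdriver beside it in the rack alone.

Things in the scene. Friction and masses are not known exactly. Their poses are not given: they have to be found in the camera images.
- code_reader: Grey/black pistol-shaped code reader on its side, fixed on a stand (base 130x120x12 mm, post). Origin: under the base's centre, on the bench; z up. Reader centred 240 mm up: head 66 (x) x 110 (y) x 62 mm, window facing +y; level grip from head to x -153 mm, y -36 to -10, 32 mm high; trigger on the grip's +y side. Yaw within 0.25 rad of the world's; may change places with the rack.
- window (a point): Centre of the reader's window glass (reader's x 0, y +55 mm, 240 mm above the bench); it looks along the reader's +y axis. Axes as the reader's.
- trigger (a joint): Orange trigger, rad: 0 = out (start), 0.28 = squeezed fully against the grip. Upright hinge beside the head (reader's x -40, y -10 mm); the blade, 52 mm long, 20 mm high, runs from there to -x, its free end standing out to +y. A spring pushes it out: about 3 N at 30 mm from the hinge at first, 9 N at full squeeze. Above 0.23 counts as squeezed, below 0.05 as released.
- trigger_pad (a point): Point on the trigger's outer (+y) face, 30 mm from its hinge, 240 mm above the bench. Grip and trigger together measure about 44 mm here (along the reader's y) at rest, 36 mm squeezed. Pinch them from above, closing along the reader's y; when squeezed, the middle between the fingers is at the reader's x -70, y -18 mm.
- tool_rack: Fixed wooden rack, base 190x200 mm, 135 mm high: drilled block whose holes slant 45 degrees, so that handles lean up and towards the rack's -x (roughly towards the robot; yaw within 0.25 rad). Origin: on the bench under the block; z up. Hole mouths (8 mm square, 60 mm deep, open below) at x -21 mm, 111 mm up, y +50 mm (orange screwdriver) and -50 mm (blue).
- orange_driver: Screwdriver with orange handle, 212 mm, 0.08 to 0.17 kg, loose in the rack, its handle's shoulder on the block. Its y axis runs from tip to handle (shank y -106 to +6 mm, 6 mm thick; handle +6 to +106, 31 mm thick). Origin half way, 15.5 mm off the axis, which is at its z +15.5. In the rack y points 45 degrees up to the rack's -x; about 115 mm along it draws it clear.
- handle_mid (a point): On the tool's axis, 44 mm from the handle's shoulder, 95 mm from shank_mid: a good place to grasp, closing along the rack's y. In the rack it stands about 142 mm above the bench.
- shank_mid (a point): On the tool's axis, the middle of the bare steel shank, 51 mm from the handle's shoulder.
- shank_tip (a point): Tip of the orange screwdriver, on its axis.
- blue_driver: Screwdriver with blue handle, 232 mm long, stuck firmly in the rack's other hole, 100 mm beside the orange one, its handle leaning the same way; do not knock it.

How it is judged:
On the way, in this order (a step that is already met when the one before it is completed fails the run):
1. the reader's trigger is squeezed (over 0.23 rad) with the fingers (value of joint trigger above 0.23 rad and contact force between the fingers and code_reader above 1 N), for 0.2 s.
2. the trigger is let go and has sprung out (under 0.05 rad) (value of joint trigger below 0.05 rad and contact force between the fingers and code_reader below 0.1 N), for 0.2 s.
3. the orange screwdriver is drawn clear of the rack in the fingers, its tip over 0.12 m above the bench (height (world z) of shank_tip above 0.12 m and contact force between orange_driver and the fingers above 2 N and contact force between orange_driver and tool_rack below 0.1 N), for 0.2 s.
At the end, for the whole second after the job is handed in: Orange screwdriver held still by the fingers alone (off rack and reader), level within 0.22 rad, the middle of its shank 50 to 160 mm out from the window's glass and within 40 mm of the window's centre sideways and in height; trigger out (under 0.05 rad) (y of shank_mid in the frame of code_reader between 0.105 and 0.215 m and x of shank_mid in the frame of code_reader between -0.04 and 0.04 m and z of shank_mid in the frame of code_reader between 0.2 and 0.28 m and angle between orange_driver's own y axis and vertical between 1.3508 and 1.7908 rad and contact force between orange_driver and the fingers above 2 N and contact force between orange_driver and tool_rack below 0.1 N and contact force between orange_driver and code_reader below 0.1 N and linear speed of orange_driver below 0.03 m/s and value of joint trigger below 0.05 rad); the arm keeps its last pose, push and grip.
It fails at once if the blue screwdriver is knocked (over 10 N) (contact force between blue_driver and anything else above 10 N).
It also fails if it takes over 53 s, if anything falls off the work surface, if the arm or the gripper's body presses on something with over 40 N, if the wrist force passes 120 N, or if a joint passes its speed limit or range.

## Working session

There is one attempt and no reset: what is moved stays moved. The work goes in short steps, Python scripts to look and compute and a tool call to move; the robot and the scene stay as the last step left them, time stands still between calls to the robot, and variables do not carry over. Pictures are saved under pics/ and viewed, at most 10 in all, crops included, and the job is handed in when it is done.

Besides the shell and the picture viewer there is one more tool, called after "Call:" as name(argument=value, ...) on one line, values as JSON. send_rows: Moves the arm, as the interface text tells. Shifts and turns lie within -1 to 1; 1 stands for 25 cm of shift or pi/2 rad of turn. Its arguments: {"type":"object","properties":{"deltas":{"type":"array"},"hand":{"type":"number"},"force":{"type":"number"}},"required":["deltas"]}

```bash
ls; mkdir -p pics
cat > h.py <<'E'
from rig import *
import numpy as np, cv2
def shot(n):
    p=camera_params(n); im,d=get_image(n); return im,d,p
def pts(us,vs,d,p):
    K=np.array(p["camera_matrix"]);T=np.linalg.inv(np.array(p["world_to_cam"]))
    z=d[vs,us]; x=(us-K[0,2])/K[0,0]*z; y=(vs-K[1,2])/K[1,1]*z
    return (T@np.stack([x,-y,-z,np.ones_like(z)]))[:3].T
E
python3 - <<'E'
from h import *
print(get_state())
a=[]
for n in("top","scene"):
    im,d,p=shot(n); np.savez(n,im=im,d=d,K=p["camera_matrix"],T=p["world_to_cam"])
    cv2.imwrite(f"pics/{n}1.png",im[...,::-1]); print(n,p)
E
```

```text
pics
{'clock': 0.0, 'joints': array([-1.18530949e+00,  3.79408694e-01,  1.73476966e+00,  2.82650217e-05,
        1.02848745e+00, -3.32920404e-02]), 'qvel': array([ 0.00122948, -0.00066269, -0.00166013, -0.00054809,  0.00045592,
        0.00107173]), 'joint_torque': array([-5.49279375e-04, -7.63724756e+01, -4.34362042e+01,  6.50361227e-02,
        4.24570497e-02, -8.47592128e-05]), 'tool_pos': array([ 0.28451888, -0.63916747,  0.23229366]), 'tool_rot': array([-3.14052091e+00, -5.99011359e-05,  4.18764249e-01]), 'wrist_force': array([-0.68805811,  0.01350217, -0.6084835 ]), 'torque': array([0.00136838, 0.02010951, 0.0463119 ]), 'grasp_force': 0.0, 'grip_width': 0.09124119818966868}
top {'camera_matrix': array([[550.17705705,   0.        , 328.42462262],
       [  0.        , 550.17705705, 227.57880425],
       [  0.        ,   0.        ,   1.        ]]), 'world_to_cam': array([[ 0.20620724, -0.97849972,  0.00410781, -0.07552835],
       [ 0.95524339,  0.20221268,  0.21591686, -0.65518276],
       [-0.21210523, -0.04059966,  0.97640311, -1.01126512],
       [ 0.        ,  0.        ,  0.        ,  1.        ]])}
scene {'camera_matrix': array([[525.14299251,   0.        , 327.99194083],
       [  0.        , 525.14299251, 249.49454765],
       [  0.        ,   0.        ,   1.        ]]), 'world_to_cam': array([[-0.83846127, -0.54490402,  0.00789309,  0.51892852],
       [ 0.22985682, -0.34048149,  0.91172265, -0.28196987],
       [-0.49411389,  0.76625841,  0.41073045, -0.76697531],
       [ 0.        ,  0.        ,  0.        ,  1.        ]])}
```

View pics/top1.png

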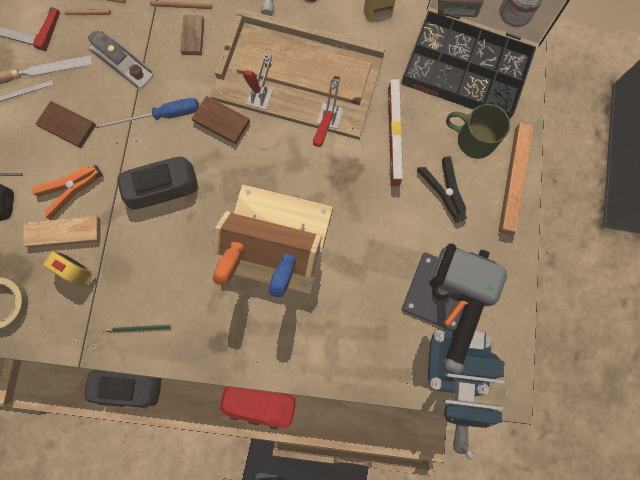

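View pics/scene1.png

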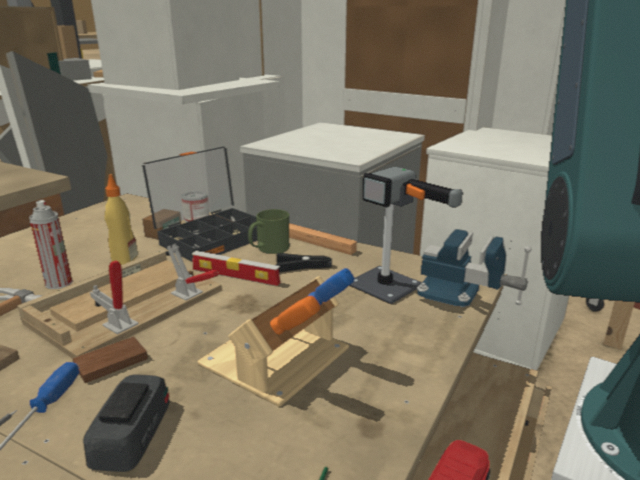

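The top view shows the reader head at about (473,276), its grip running to (462,345), the trigger at (457,312), and the rack at (270,245) with the orange handle at (228,262) and the blue one at (283,273). The scene view shows the same layout, with a vise below the reader's grip.

Run:
```python
from h import *
D={n:np.load(n+".npz") for n in("top","scene")}
for n in D:
    f=D[n]; im,d=f["im"],f["d"]; p=dict(camera_matrix=f["K"],world_to_cam=f["T"])
    hsv=cv2.cvtColor(im,cv2.COLOR_RGB2HSV); H,S,V=[hsv[...,i].astype(int) for i in range(3)]
    org=(H<14)&(S>170)&(V>100); blu=(H>100)&(H<120)&(S>130)
    R={"top":dict(odr=(205,235,250,290),trig=(435,290,475,335),blu=(262,245,300,300)),"scene":dict(odr=(265,285,325,340),trig=(400,175,440,205),blu=(305,260,360,310))}[n]
    for k,(u0,v0,u1,v1) in R.items():
        m=np.zeros_like(org); m[v0:v1,u0:u1]=(blu if k=="blu" else org)[v0:v1,u0:u1]; m&=d>0
        vs,us=np.nonzero(m); P=pts(us,vs,d,p); P=P[P[:,2]>.08]
        c=np.median(P,0); w=np.linalg.svd(P-P.mean(0),full_matrices=False)[2][0]; t=(P-P.mean(0))@w
        print(n,k,len(P),c.round(3),"dir",w.round(3),"ext",np.percentile(t,[1,99]).round(3),"min",P.min(0).round(3),"max",P.max(0).round(3), "mean",P.mean(0).round(3))
f=D["top"]; p=dict(camera_matrix=f["K"],world_to_cam=f["T"]); d=f["d"]
vs,us=np.mgrid[225:385,400:530]; us=us.ravel();vs=vs.ravel();P=pts(us,vs,d,p)
for nm,lo,hi in(("headtop",.262,.282),("griptop",.235,.262),("plate",.005,.02)):
    Q=P[(P[:,2]>lo)&(P[:,2]<hi)].astype(np.float32); 
    if nm=="griptop": Q=Q[Q[:,0]<.60] if len(Q[Q[:,0]<.60]) else Q
    print(nm,len(Q),cv2.minAreaRect(Q[:,:2]),np.median(Q,0))
vs,us=np.mgrid[180:300,205:340]; P=pts(us.ravel(),vs.ravel(),d,p)
Q=P[(P[:,2]>.125)&(P[:,2]<.14)].astype(np.float32);print("ridge",len(Q),cv2.minAreaRect(Q[:,:2]))
```

```text
top odr 226 [0.533 0.221 0.17 ] dir [-0.753  0.054  0.656] ext [-0.059  0.034] min [0.506 0.21  0.121] max [0.58  0.235 0.189] mean [0.537 0.221 0.166]
top trig 80 [ 0.525 -0.17   0.25 ] dir [-0.883  0.47  -0.001] ext [-0.022  0.02 ] min [ 0.506 -0.185  0.246] max [ 0.545 -0.158  0.254] mean [ 0.525 -0.17   0.25 ]
top blu 112 [0.514 0.124 0.187] dir [-0.738  0.046  0.673] ext [-0.079  0.016] min [0.505 0.111 0.125] max [0.578 0.135 0.193] mean [0.521 0.124 0.181]
scene odr 931 [0.529 0.23  0.155] dir [ 0.742 -0.008 -0.671] ext [-0.038  0.059] min [0.499 0.115 0.096] max [0.588 0.235 0.184] mean [0.533 0.228 0.152]
scene trig 175 [ 0.523 -0.171  0.243] dir [-0.879  0.47  -0.073] ext [-0.028  0.022] min [ 0.503 -0.193  0.23 ] max [ 0.549 -0.158  0.25 ] mean [ 0.524 -0.171  0.242]
scene blu 635 [0.524 0.13  0.162] dir [ 0.717  0.073 -0.693] ext [-0.032  0.051] min [0.497 0.111 0.114] max [0.576 0.135 0.189] mean [0.527 0.129 0.16 ]Traceback (most recent call last):
  File "<stdin>", line 18, in <module>
cv2.error: OpenCV(4.12.0) /io/opencv/modules/imgproc/src/convhull.cpp:143: error: (-215:Assertion failed) total >= 0 && (depth == CV_32F || depth == CV_32S) in function 'convexHull'
```

Run:
```python
from h import *
for n,(a,b,c,e) in(("top",(225,385,400,530)),("scene",(160,310,350,470))):
    f=np.load(n+".npz"); p=dict(camera_matrix=f["K"],world_to_cam=f["T"]); d=f["d"]
    vs,us=np.mgrid[a:b,c:e]; us=us.ravel();vs=vs.ravel();P=pts(us,vs,d,p)
    near=(np.abs(P[:,0]-.55)<.2)&(np.abs(P[:,1]+.19)<.13)
    for nm,lo,hi in(("headtop",.264,.278),("gripup",.240,.262),("plate",.008,.016)):
        Q=P[near&(P[:,2]>lo)&(P[:,2]<hi)]
        if nm=="gripup": Q=Q[Q[:,0]<.51]
        if len(Q): print(n,nm,len(Q),cv2.minAreaRect(np.ascontiguousarray(Q[:,:2],np.float32)),np.median(Q,0), Q.min(0),Q.max(0))
    if n=="scene":
        # window face: points z .215-.265, at maximal y
        Q=P[near&(P[:,2]>.215)&(P[:,2]<.262)&(P[:,1]>-.15)]
        if len(Q): l=np.linalg.svd(Q-Q.mean(0),full_matrices=False)[2]; print("win",len(Q),Q.mean(0),l[2],Q.min(0),Q.max(0))
f=np.load("top.npz"); p=dict(camera_matrix=f["K"],world_to_cam=f["T"]); d=f["d"]
vs,us=np.mgrid[180:330,195:345]; P=pts(us.ravel(),vs.ravel(),d,p)
Q=P[(P[:,2]>.005)&(P[:,2]<.02)];print("base",len(Q),cv2.minAreaRect(np.ascontiguousarray(Q[:,:2],np.float32)))
```

```text
top headtop 2460 ((0.5869510769844055, -0.18218234181404114), (0.10433752834796906, 0.0671195313334465), 78.733642578125) [ 0.58693147 -0.18097816  0.26885681] [ 0.55014735 -0.23680735  0.26403237] [ 0.62859171 -0.12680771  0.27454861]
top gripup 947 ((0.4712199866771698, -0.18149490654468536), (0.07720452547073364, 0.049279745668172836), 0.4516007900238037) [ 0.47212083 -0.18359134  0.25534448] [ 0.43263412 -0.20586233  0.24006265] [ 0.50999954 -0.1565745   0.26094203]
top plate 2321 ((0.5771973133087158, -0.21349187195301056), (0.1954227089881897, 0.34715673327445984), 88.91802215576172) [ 0.55337395 -0.16777942  0.01234506] [ 0.40394402 -0.31426422  0.00800559] [ 0.74945349 -0.11505909  0.01599942]
scene headtop 419 ((0.5894806385040283, -0.18181848526000977), (0.09781451523303986, 0.06455934047698975), 79.68827819824219) [ 0.58486722 -0.17342293  0.26783486] [ 0.55383723 -0.2327844   0.26401407] [ 0.62878923 -0.13021716  0.27073151]
scene gripup 401 ((0.47184115648269653, -0.17933844029903412), (0.07564684003591537, 0.04248691350221634), 0.7304009795188904) [ 0.46908694 -0.18020203  0.24976527] [ 0.43407876 -0.20016493  0.24013808] [ 0.50977285 -0.15765134  0.25766227]
scene plate 1581 ((0.5764933228492737, -0.21161118149757385), (0.17639854550361633, 0.354396253824234), 83.40040588378906) [ 0.55790581 -0.19201734  0.01122283] [ 0.39850289 -0.31959139  0.00800477] [ 0.7423805  -0.1186979   0.01598961]
win 682 [ 0.59203953 -0.13633356  0.23902965] [-0.08619578 -0.99627709 -0.00150189] [ 0.56008524 -0.14977315  0.21502263] [ 0.63293069 -0.12809038  0.26199555]
base 4236 ((0.5933883190155029, 0.17637260258197784), (0.31232750415802, 0.3159666955471039), 11.556975364685059)
```

Reader: head centre (0.587,-0.182), yaw about -0.2, so the squeeze midpoint is near (0.515,-0.186,0.24). I'll move above it now.

Call:
send_rows(deltas=[[0, 0, 0.15, 0, 0, 0], [0, 0, 0.3, 0, 0, 0], [0.05, 0.1, 0.45, 0, 0, -0.05], [0.13, 0.25, 0.52, 0, 0, -0.12], [0.21, 0.4, 0.52, 0, 0, -0.19], [0.29, 0.56, 0.52, 0, 0, -0.26], [0.37, 0.72, 0.52, 0, 0, -0.33], [0.45, 0.88, 0.52, 0, 0, -0.39], [0.5, 0.98, 0.52, 0, 0, -0.395]], hand=-1, force=40)

```text
clock: 1.23
tool_pos: [0.4102, -0.3927, 0.3627]
tool_rot: [-3.141, 0.0, -0.202]
wrist_force: [0.2, -0.8, 0.2]
grip_width: 0.0911
grasp_force: 0.0
```

Call:
send_rows(deltas=[[0.08, 0.16, 0, 0, 0, 0], [0.16, 0.32, 0, 0, 0, 0], [0.24, 0.48, 0, 0, 0, 0], [0.32, 0.64, 0, 0, 0, 0], [0.39, 0.76, 0, 0, 0, 0], [0.42, 0.836, 0, 0, 0, 0], [0.42, 0.836, 0, 0, 0, 0], [0.42, 0.836, 0, 0, 0, 0]])

```text
clock: 2.22
tool_pos: [0.5143, -0.1862, 0.3629]
tool_rot: [3.141, 0.0, -0.202]
wrist_force: [0.1, 0.7, 0.1]
grip_width: 0.0908
grasp_force: 0.0
```

Run:
```python
from h import *
s=get_state(); print(s["clock"],s["tool_pos"],s["tool_rot"],s["wrist_force"])
im,d,p=shot("wrist"); np.savez("w1",im=im,d=d,K=p["camera_matrix"],T=p["world_to_cam"]); cv2.imwrite("pics/w1.png",im[...,::-1])
hsv=cv2.cvtColor(im,cv2.COLOR_RGB2HSV); m=(hsv[...,0]<14)&(hsv[...,1]>170)&(hsv[...,2]>100)&(d>0)
vs,us=np.nonzero(m);P=pts(us,vs,d,p);P=P[P[:,2]>.235]; print("trig",len(P),P.min(0),P.max(0))
vs,us=np.mgrid[0:480,0:640];P=pts(us.ravel(),vs.ravel(),d,p); z=P[:,2]
for nm,lo,hi in(("head",.264,.278),("grip",.246,.262)):
    Q=P[(z>lo)&(z<hi)&(np.abs(P[:,0]-.53)<.12)&(np.abs(P[:,1]+.19)<.08)]; 
    if nm=="grip":Q=Q[Q[:,0]<.5]
    if len(Q)>5: print(nm,len(Q),cv2.minAreaRect(np.ascontiguousarray(Q[:,:2],np.float32)),Q.min(0),Q.max(0))
    if nm=="grip" and len(Q)>5:
        for x in (.45,.46,.47,.48,.49): q=Q[np.abs(Q[:,0]-x)<.004]; print(x,np.percentile(q[:,1],[2,50,98]) if len(q) else 0)
```

```text
2.225 [ 0.51427957 -0.1861714   0.36286189] [ 3.14143361e+00  2.02548384e-04 -2.02020619e-01] [0.09932431 0.69494025 0.09448323]Traceback (most recent call last):
  File "<stdin>", line 5, in <module>
    return umr_minimum(a, axis, None, out, keepdims, initial, where)
ValueError: zero-size array to reduction operation minimum which has no identity
```

View pics/w1.png

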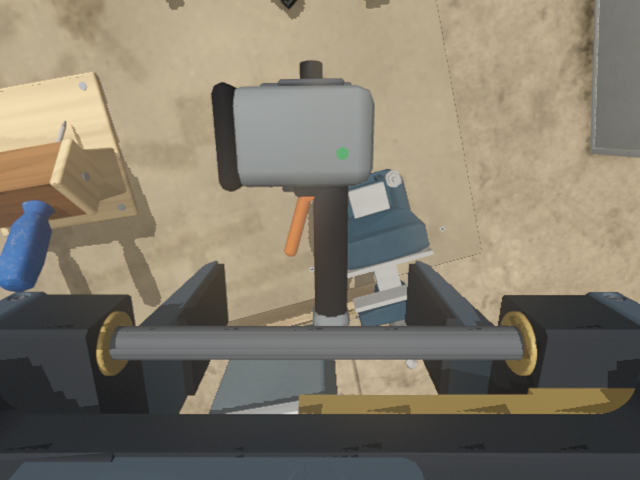

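Run:
```python
from h import *
f=np.load("w1.npz"); print(f["K"],f["T"].round(3)); d=f["d"]; p=dict(camera_matrix=f["K"],world_to_cam=f["T"]); print((d>0).mean(),np.percentile(d[d>0],[1,25,50,75,99]))
vs,us=np.mgrid[40:480:80,40:640:80];P=pts(us.ravel(),vs.ravel(),d,p).reshape(*us.shape,3)
for r in P: print([tuple(q.round(2)) for q in r.tolist()] if 0 else r.round(2).tolist())
```

```text
[[366.05814069   0.         316.19814842]
 [  0.         366.05814069 237.32653782]
 [  0.           0.           1.        ]] [[-0.2   -0.98  -0.    -0.078]
 [ 0.941 -0.192 -0.278 -0.452]
 [ 0.272 -0.056  0.961 -0.666]
 [ 0.     0.     0.     1.   ]]
0.9961783854166667 [0.05988375 0.08594908 0.45723188 0.54618758 1.42789605]
[[0.77, 0.12, 0.0], [0.75, 0.02, -0.0], [0.73, -0.08, -0.0], [0.71, -0.18, -0.0], [0.69, -0.28, -0.0], [0.67, -0.38, -0.0], [0.73, -0.85, -0.71], [0.68, -1.06, -0.67]]
[[0.68, 0.15, 0.01], [0.66, 0.05, -0.0], [0.64, -0.05, -0.0], [0.6, -0.18, 0.27], [0.59, -0.23, 0.27], [0.57, -0.37, 0.0], [0.5, -0.84, -0.71], [0.45, -1.05, -0.66]]
[[0.58, 0.11, 0.12], [0.56, 0.09, 0.01], [0.53, -0.02, -0.0], [0.51, -0.13, -0.0], [0.51, -0.24, 0.09], [0.46, -0.35, -0.0], [0.24, -0.83, -0.71], [0.18, -1.09, -0.7]]
[[0.46, 0.25, -0.0], [0.44, 0.13, 0.0], [0.54, -0.14, 0.37], [0.39, -0.1, -0.0], [0.37, -0.22, -0.0], [0.52, -0.24, 0.37], [-0.06, -0.82, -0.71], [-0.12, -1.1, -0.71]]
[[0.56, -0.13, 0.45], [0.55, -0.14, 0.44], [0.52, -0.14, 0.39], [0.11, -0.02, -0.22], [-0.27, -0.2, -0.71], [0.5, -0.23, 0.4], [0.53, -0.24, 0.44], [0.53, -0.25, 0.45]]
[[0.55, -0.14, 0.46], [0.55, -0.16, 0.46], [0.54, -0.17, 0.46], [0.54, -0.18, 0.46], [0.54, -0.2, 0.46], [0.54, -0.21, 0.46], [0.53, -0.23, 0.46], [0.53, -0.24, 0.46]]
```

The wrist view shows the grip hanging straight down the image (cols 315-347), the trigger from (305,200) to (290,255), and the fingers symmetric about col 316. So the gripper sits a few mm too far left; I'll quantify that.

Run:
```python
from h import *
f=np.load("w1.npz"); d=f["d"]; p=dict(camera_matrix=f["K"],world_to_cam=f["T"])
y=-.202;X=np.array([np.cos(y),np.sin(y)]);Y=np.array([-np.sin(y),np.cos(y)]);tcp=np.array([.5143,-.1862])
vs,us=np.mgrid[60:320,200:400];P=pts(us.ravel(),vs.ravel(),d,p);col=f["im"][60:320,200:400].reshape(-1,3).astype(int)
L=np.stack([(P[:,:2]-tcp)@X,(P[:,:2]-tcp)@Y,P[:,2]],1)*1000
g=(L[:,2]>235)&(L[:,2]<262)&(np.abs(L[:,1])<60); o=g&(col[:,0]>150)&(col[:,2]<90)
print("trig",L[o].min(0),L[o].max(0))
for x in range(-40,40,10):
    q=L[g&~o&(np.abs(L[:,0]-x)<4)&(L[:,2]>248)]
    if len(q): print(x,np.percentile(q[:,1],[2,98]),np.percentile(q[:,2],98),len(q))
h=L[(L[:,2]>264)&(L[:,2]<280)&(np.abs(L[:,1])<90)&(L[:,0]>0)&(L[:,0]<150)]; print("head",np.percentile(h,[1,99],axis=0))
```

```text
trig [-12.87904824   3.86330892 245.3110088 ] [ 33.00022645  25.57823622 252.01539374]
-40 [-21.90244753   1.68288942] 256.76574752996214 298
-30 [-21.64804189   2.41887793] 256.85952173581444 311
-20 [-21.45824922   2.41549807] 257.0685811356582 314
-10 [-21.22601628   3.17785208] 256.92182129701945 340
0 [-20.92417565   2.41323563] 256.9966555430405 339
10 [-21.52932493   2.45593957] 256.9425773767886 348
20 [-21.21321898   3.15270298] 256.95178641462655 361
30 [-20.97868464  10.5401433 ] 256.9733230152355 391
head [[ 44.79282488 -32.89974734 264.60367754]
 [104.49540072  66.24218844 271.50339575]]
```

Call:
send_rows(deltas=[[0.012, -0.02, -0.1, 0, 0, 0], [0.012, -0.02, -0.2, 0, 0, 0], [0.012, -0.02, -0.3, 0, 0, 0], [0.012, -0.02, -0.4, 0, 0, 0], [0.012, -0.02, -0.47, 0, 0, 0], [0.012, -0.02, -0.49, 0, 0, 0], [0.012, -0.02, -0.49, 0, 0, 0], [0.012, -0.02, -0.49, 0, 0, 0]])

```text
clock: 3.28
tool_pos: [0.5181, -0.1907, 0.2413]
tool_rot: [3.141, -0.001, -0.202]
wrist_force: [-0.8, 0.1, -0.2]
grip_width: 0.0917
grasp_force: 0.0
```

Call:
send_rows(deltas=[[0, 0, 0, 0, 0, 0], [0, 0, 0, 0, 0, 0], [0, 0, 0, 0, 0, 0], [0, 0, 0, 0, 0, 0], [0, 0, 0, 0, 0, 0], [0, 0, 0, 0, 0, 0], [0, 0, 0, 0, 0, 0], [0, 0, 0, 0, 0, 0], [0, 0, 0, 0, 0, 0], [0, 0, 0, 0, 0, 0], [0, 0, 0, 0, 0, 0], [0, 0, 0, 0, 0, 0]], hand=1, force=35)

```text
clock: 4.78
tool_pos: [0.5167, -0.1925, 0.2401]
tool_rot: [3.137, 0.001, -0.199]
wrist_force: [-8.5, -21.0, -2.9]
grip_width: 0.0361
grasp_force: 35.1
```

Call:
send_rows(deltas=[[0, 0, 0, 0, 0, 0], [0, 0, 0, 0, 0, 0]])

```text
clock: 5.03
tool_pos: [0.5167, -0.1925, 0.2401]
tool_rot: [3.137, 0.001, -0.199]
wrist_force: [-9.0, -21.1, -3.7]
grip_width: 0.0357
grasp_force: 35.1
```

Call:
send_rows(deltas=[[0, 0, 0, 0, 0, 0], [0, 0, 0, 0, 0, 0], [0, 0, 0, 0, 0, 0], [0, 0, 0, 0, 0, 0], [0, 0, 0, 0, 0, 0], [0, 0, 0, 0, 0, 0], [0, 0, 0, 0, 0, 0], [0, 0, 0, 0, 0, 0], [0, 0, 0, 0, 0, 0], [0, 0, 0, 0, 0, 0]], hand=-1)

```text
clock: 6.28
tool_pos: [0.5177, -0.1905, 0.2404]
tool_rot: [-3.142, 0.0, -0.202]
wrist_force: [1.2, -0.2, -0.1]
grip_width: 0.0912
grasp_force: 0.0
```

Call:
send_rows(deltas=[[0, 0, 0.15, 0, 0, 0], [0, 0, 0.3, 0, 0, 0], [0, 0, 0.45, 0, 0, 0], [0, 0.05, 0.55, 0, 0, 0.02], [0, 0.2, 0.6, 0, 0, 0.05], [0, 0.4, 0.6, 0, 0, 0.08], [0, 0.6, 0.6, 0, 0, 0.08], [0, 0.8, 0.6, 0, 0, 0.08], [0, 0.95, 0.6, 0, 0, 0.08]])

```text
clock: 7.4
tool_pos: [0.5174, 0.0488, 0.3905]
tool_rot: [-3.141, -0.0, -0.075]
wrist_force: [0.5, -0.6, -0.1]
grip_width: 0.0911
grasp_force: 0.0
```

Call:
send_rows(deltas=[[-0.04, 0.15, 0, 0, 0, 0], [-0.08, 0.3, 0, 0, 0, 0], [-0.12, 0.45, 0, 0, 0, 0], [-0.16, 0.6, 0, 0, 0, 0], [-0.2, 0.7, 0, 0, 0, 0], [-0.2, 0.7, 0, 0, 0, 0], [-0.2, 0.7, 0, 0, 0, 0]])

```text
clock: 8.28
tool_pos: [0.4678, 0.2216, 0.3904]
tool_rot: [3.141, -0.0, -0.076]
wrist_force: [0.6, 0.7, 0.6]
grip_width: 0.0911
grasp_force: 0.0
```

Run:
```python
from h import *
s=get_state(); print(s["clock"],s["tool_pos"],s["tool_rot"])
im,d,p=shot("wrist"); np.savez("w2",im=im,d=d,K=p["camera_matrix"],T=p["world_to_cam"]); cv2.imwrite("pics/w2.png",im[...,::-1])
hsv=cv2.cvtColor(im,cv2.COLOR_RGB2HSV);H,S,V=[hsv[...,i].astype(int) for i in range(3)]
vs,us=np.mgrid[0:480,0:640];P=pts(us.ravel(),vs.ravel(),d,p).reshape(480,640,3)
for k,m in(("org",(H<14)&(S>170)&(V>100)),("blu",(H>100)&(H<120)&(S>130))):
    Q=P[m&(P[...,2]>.08)&(P[...,2]<.21)&(P[...,1]>.05)&(P[...,1]<.3)&(P[...,0]<.62)&(P[...,0]>.46)]
    print(k,len(Q),Q.min(0),Q.max(0))
    for lo in np.arange(.10,.2,.015):
        q=Q[(Q[:,2]>=lo)&(Q[:,2]<lo+.015)]
        if len(q)>10: print(lo.round(3),np.median(q,0).round(4),np.percentile(q[:,1],[1,99]).round(4))
```

```text
8.275 [0.46775873 0.22164201 0.39040917] [ 3.14145290e+00 -4.45466336e-05 -7.58114778e-02]
org 17 [0.57290103 0.2281015  0.11722005] [0.58239603 0.23042549 0.12281043]
0.115 [0.5775 0.2293 0.1197] [0.2281 0.2304]
blu 119 [0.51618965 0.10718293 0.12690957] [0.57706432 0.11619469 0.18969556]
0.145 [0.5553 0.1094 0.1525] [0.1074 0.1129]
0.16 [0.5427 0.1112 0.1664] [0.1081 0.1154]
0.175 [0.5296 0.1104 0.1774] [0.109  0.1145]
```

View pics/w2.png

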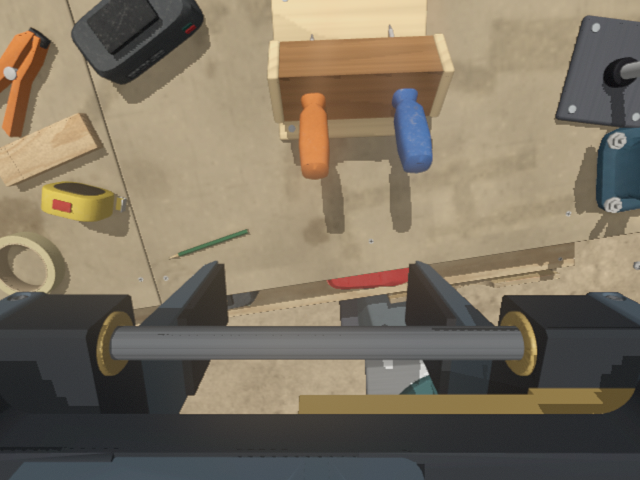

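The wrist view shows the orange handle from (313,95) to (314,175), the blue one from (404,92) to (418,168), and the block's top edge from (280,42) to (445,36), so the rack's yaw is near the gripper's. I'll loosen the masks.

Run:
```python
from h import *
f=np.load("w2.npz"); d=f["d"];im=f["im"]; p=dict(camera_matrix=f["K"],world_to_cam=f["T"])
hsv=cv2.cvtColor(im,cv2.COLOR_RGB2HSV);H,S,V=[hsv[...,i].astype(int) for i in range(3)]
vs,us=np.mgrid[0:480,0:640];P=pts(us.ravel(),vs.ravel(),d,p).reshape(480,640,3)
box=lambda a,b,c,e:(us>=a)&(us<b)&(vs>=c)&(vs<e)
for k,m in(("org",(H<16)&(S>185)&(V>140)&box(290,340,85,190)),("blu",(H>98)&(H<125)&(S>110)&box(385,440,80,180))):
    Q=P[m&(P[...,2]>.09)&(P[...,2]<.21)]; w=np.linalg.svd(Q-Q.mean(0),full_matrices=False)[2][0]
    print(k,len(Q),w,Q.min(0),Q.max(0))
    for lo in np.arange(.10,.2,.012):
        q=Q[(Q[:,2]>=lo)&(Q[:,2]<lo+.012)]
        if len(q)>10: print(lo.round(3),np.median(q,0).round(4),np.percentile(q[:,1],[1,99]).round(4))
Q=P[box(260,460,25,140)&(P[...,2]>.128)&(P[...,2]<.14)&(P[...,0]>.56)];print("ridge",len(Q),cv2.minAreaRect(np.ascontiguousarray(Q[:,:2],np.float32)))
```

```text
<stdin>:7: RuntimeWarning: Mean of empty slice.
  ret = um.true_divide(
Traceback (most recent call last):
IndexError: index 0 is out of bounds for axis 0 with size 0
```

```bash
cat > m.py <<'E'
from h import *
f=np.load("w2.npz"); d=f["d"];im=f["im"]; p=dict(camera_matrix=f["K"],world_to_cam=f["T"])
hsv=cv2.cvtColor(im,cv2.COLOR_RGB2HSV);H,S,V=[hsv[...,i].astype(int) for i in range(3)]
vs,us=np.mgrid[0:480,0:640];P=pts(us.ravel(),vs.ravel(),d,p).reshape(480,640,3)
box=lambda a,b,c,e:(us>=a)&(us<b)&(vs>=c)&(vs<e)
print(im[150,314],hsv[150,314],P[150,314],P[130,410],hsv[130,410])
for k,m in(("org",(H<20)&(S>190)&box(290,340,85,190)),("blu",(H>98)&(H<125)&(S>110)&box(385,440,80,180))):
    Q=P[m&(P[...,2]>.09)&(P[...,2]<.23)]; print(k,m.sum(),len(Q))
    if not len(Q): continue
    print(np.linalg.svd(Q-Q.mean(0),full_matrices=False)[2][0],Q.min(0),Q.max(0))
    for lo in np.arange(.10,.2,.012):
        q=Q[(Q[:,2]>=lo)&(Q[:,2]<lo+.012)]
        if len(q)>10: print(lo.round(3),np.median(q,0).round(4),np.percentile(q[:,1],[1,99]).round(4))
Q=P[box(260,460,25,140)&(P[...,2]>.128)&(P[...,2]<.14)&(P[...,0]>.56)];print("ridge",len(Q),cv2.minAreaRect(np.ascontiguousarray(Q[:,:2],np.float32)) if len(Q) else 0)
E
python3 m.py
```

```text
[219 142  83] [ 13 158 219] [0.52937421 0.22063844 0.17603084] [0.54101126 0.12575392 0.16970191] [108 122 174]
org 0 0
blu 1535 1531
[-0.70446288  0.04180734  0.70850843] [0.51049862 0.10687595 0.12263537] [0.58276514 0.13426883 0.1914308 ]
0.112 [0.5801 0.1146 0.1236] [0.1077 0.1279]
0.124 [0.5756 0.1174 0.1272] [0.1093 0.1255]
0.136 [0.5649 0.1211 0.1435] [0.1082 0.1308]
0.148 [0.5548 0.1217 0.1537] [0.1074 0.133 ]
0.16 [0.5424 0.122  0.1666] [0.1078 0.1338]
0.172 [0.5298 0.1216 0.178 ] [0.1084 0.1336]
0.184 [0.5175 0.1208 0.1873] [0.1101 0.1324]
ridge 2109 ((0.5838227868080139, 0.1683042049407959), (0.19295242428779602, 0.047849662601947784), 87.86406707763672)
```

```bash
sed -i 's/(S>190)&box(290/(S>135)\&(H>5)\&(V>120)\&box(290/' m.py; python3 m.py | grep -A12 org
```

```text
org 2280 2268
[-0.74626945  0.02715415  0.66508989] [0.50232138 0.20487717 0.09095044] [0.58795406 0.23636519 0.18568806]
0.112 [0.5821 0.2186 0.1216] [0.2051 0.2314]
0.124 [0.5761 0.2183 0.1263] [0.2095 0.2276]
0.136 [0.5638 0.2198 0.1429] [0.2057 0.2332]
0.148 [0.5522 0.2198 0.1542] [0.2061 0.2344]
0.16 [0.5386 0.2205 0.167 ] [0.2062 0.2353]
0.172 [0.5195 0.2212 0.1784] [0.2079 0.2341]
0.184 [0.5171 0.2205 0.1844] [0.2141 0.2263]
blu 1535 1531
[-0.70446288  0.04180734  0.70850843] [0.51049862 0.10687595 0.12263537] [0.58276514 0.13426883 0.1914308 ]
0.112 [0.5801 0.1146 0.1236] [0.1077 0.1279]
0.124 [0.5756 0.1174 0.1272] [0.1093 0.1255]
```

Rack yaw is about -0.04 and the orange axis passes (0.5315,0.2205,0.152). I'll grasp there, 14 mm up the handle from handle_mid.

Call:
send_rows(deltas=[[0.08, 0, 0, 0, 0, 0.01], [0.17, -0.004, -0.05, 0, 0, 0.023], [0.254, -0.004, -0.15, 0, 0, 0.023], [0.254, -0.004, -0.3, 0, 0, 0.023], [0.254, -0.004, -0.45, 0, 0, 0.023], [0.254, -0.004, -0.6, 0, 0, 0.023], [0.254, -0.004, -0.72, 0, 0, 0.023], [0.254, -0.004, -0.82, 0, 0, 0.023], [0.254, -0.004, -0.9, 0, 0, 0.023], [0.254, -0.004, -0.95, 0, 0, 0.023], [0.254, -0.004, -0.95, 0, 0, 0.023], [0.254, -0.004, -0.95, 0, 0, 0.023]])

```text
clock: 9.82
tool_pos: [0.5317, 0.2211, 0.1537]
tool_rot: [-3.141, -0.001, -0.04]
wrist_force: [0.2, -0.4, 0.4]
grip_width: 0.0912
grasp_force: 0.0
```

Call:
send_rows(deltas=[[0, 0, 0, 0, 0, 0], [0, 0, 0, 0, 0, 0], [0, 0, 0, 0, 0, 0], [0, 0, 0, 0, 0, 0], [0, 0, 0, 0, 0, 0], [0, 0, 0, 0, 0, 0], [0, 0, 0, 0, 0, 0], [0, 0, 0, 0, 0, 0], [0, 0, 0, 0, 0, 0], [0, 0, 0, 0, 0, 0], [0, 0, 0, 0, 0, 0], [0, 0, 0, 0, 0, 0]], hand=1, force=45)

```text
clock: 11.32
tool_pos: [0.5312, 0.221, 0.153]
tool_rot: [-3.142, -0.0, -0.04]
wrist_force: [0.4, 0.7, 0.3]
grip_width: 0.0297
grasp_force: 45.0
```

Call:
send_rows(deltas=[[-0.028, 0.001, 0.028, 0, 0, 0], [-0.056, 0.002, 0.056, 0, 0, 0], [-0.085, 0.003, 0.085, 0, 0, 0], [-0.113, 0.004, 0.113, 0, 0, 0]])

```text
clock: 11.82
tool_pos: [0.5021, 0.2219, 0.1817]
tool_rot: [3.142, 0.0, -0.04]
wrist_force: [-0.2, -0.2, -2.5]
grip_width: 0.0298
grasp_force: 45.0
```

Call:
send_rows(deltas=[[-0.028, 0.001, 0.028, 0, 0, 0], [-0.056, 0.002, 0.056, 0, 0, 0], [-0.085, 0.003, 0.085, 0, 0, 0], [-0.113, 0.004, 0.113, 0, 0, 0], [-0.141, 0.006, 0.141, 0, 0, 0], [-0.17, 0.007, 0.17, 0, 0, 0], [-0.198, 0.008, 0.198, 0, 0, 0], [-0.226, 0.009, 0.226, 0, 0, 0], [-0.24, 0.01, 0.27, 0, 0, 0], [-0.24, 0.01, 0.4, 0, 0, 0], [-0.24, 0.01, 0.55, 0, 0, 0], [-0.24, 0.01, 0.7, 0, 0, 0], [-0.24, 0.01, 0.8, 0, 0, 0], [-0.24, 0.01, 0.8, 0, 0, 0], [-0.24, 0.01, 0.8, 0, 0, 0]])

```text
clock: 13.7
tool_pos: [0.4425, 0.2243, 0.3803]
tool_rot: [3.141, 0.001, -0.04]
wrist_force: [-0.0, -0.1, -1.8]
grip_width: 0.0294
grasp_force: 45.0
```

Run:
```python
from h import *
im,d,p=shot("scene"); cv2.imwrite("pics/s2.png",im[...,::-1]); print(get_state()["joints"])
```

```text
[ 4.22156705e-01 -1.12191700e-01  2.01443037e+00 -3.98416271e-05
  1.24089742e+00  2.03284699e+00]
```

View pics/s2.png

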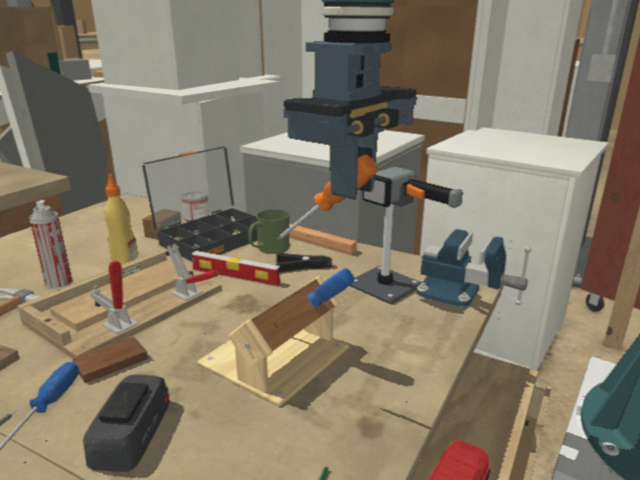

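The scene view shows the orange driver out of the rack and still at about 45° in the fingers (shank 283,237 to 318,203), with the blue one untouched. A partial tilt next also gives me the wrist geometry.

Call:
send_rows(deltas=[[0.08, -0.06, 0, 0, -0.05, 0], [0.16, -0.12, 0, 0, -0.1, 0], [0.24, -0.18, 0, 0, -0.15, 0], [0.32, -0.24, 0, 0, -0.2, 0], [0.4, -0.3, 0, 0, -0.25, 0], [0.4, -0.3, 0, 0, -0.25, 0], [0.4, -0.3, 0, 0, -0.25, 0]])

```text
clock: 14.62
tool_pos: [0.5424, 0.1497, 0.3805]
tool_rot: [-3.125, -0.39, -0.043]
wrist_force: [0.2, 0.3, -0.8]
grip_width: 0.0297
grasp_force: 45.0
```

```bash
cat > fk.py <<'E'
from h import *
from scipy.spatial.transform import Rotation as Ro
from scipy.optimize import least_squares
lo=np.array([-2.77,-.74,0,-1.06,.31,-3.08]);hi=np.array([2.77,2.19,2.66,4.2,2.87,3.08])
def fk(q,k,s=1):
    a2,a3,L,h,off,ro=k; R1=Ro.from_euler("z",q[0])
    f=lambda a:np.array([np.sin(a),0,np.cos(a)])
    w=R1.apply(a2*f(q[1])+a3*f(q[1]+q[2])+[0,off,h])
    R=R1*Ro.from_euler("y",q[1]+q[2])*Ro.from_euler("z",s*q[3])*Ro.from_euler("y",q[4])*Ro.from_euler("z",q[5]+ro)
    return w+R.apply([0,0,L]),R
S=[([-1.18531,.379409,1.73477,.0000283,1.028487,-.033292],[.28452,-.63917,.23229],[-3.1405,-.00006,.41876]),
   ([.42215671,-.1121917,2.01443037,-.00004,1.24089742,2.03284699],[.4425,.2243,.3803],[3.141,.001,-.04])]
E
python3 - <<'E'
from fk import *
st=get_state(); print(st["joints"].round(4),st["tool_pos"].round(4),st["tool_rot"].round(4),st["wrist_force"].round(1),st["grip_width"])
np.savez("st",q=st["joints"],p=st["tool_pos"],r=st["tool_rot"])
A=S+[(st["joints"],st["tool_pos"],st["tool_rot"])]
for s in(1,-1):
    def e(k):
        o=[]
        for q,p,r in A:
            P,R=fk(q,k,s); o+=[*(P-p),*(.3*(R.inv()*Ro.from_euler("xyz",r)).as_rotvec())]
        return o
    for ro in(1.57,-1.57,0,3.14):
        z=least_squares(e,[.53,.59,.3,.35,.02,ro]); print(s,z.cost,z.x.round(4))
E
```

```text
[ 0.2736 -0.1446  2.0756 -0.1388  0.8384  1.9579] [0.5424 0.1497 0.3805] [-3.1253 -0.3898 -0.0433] [ 0.2  0.3 -0.8] 0.029666200108537617
1 4.1881102254961144e-07 [0.5317 0.5873 0.2453 0.2879 0.0231 1.5708]
1 4.188110226970469e-07 [0.5317 0.5873 0.2453 0.2879 0.0231 1.5708]
1 4.1881102256096893e-07 [0.5317 0.5873 0.2453 0.2879 0.0231 1.5708]
1 4.1881102258444085e-07 [0.5317 0.5873 0.2453 0.2879 0.0231 1.5708]
-1 0.0037334647950017148 [0.5143 0.5943 0.1981 0.2617 0.0079 1.5089]
-1 0.0037334647950017594 [0.5143 0.5943 0.1981 0.2617 0.0079 1.5089]
-1 0.0037334647950017313 [0.5143 0.5943 0.1981 0.2617 0.0079 1.5089]
-1 0.003733464795001831 [0.5143 0.5943 0.1981 0.2617 0.0079 1.5089]
```

Run:
```python
from fk import *
k=[.5317,.5873,.2453,.2879,.0231,1.5708]; q0=np.load("st.npz")["q"]
def ik(p,R,q):
    def e(q): P,r=fk(q,k); return [*(P-p),*(.3*(R.inv()*r).as_rotvec())]
    z=least_squares(e,q,bounds=(lo,hi)); return z.x,z.cost
for p,yaw,t in (([.514,-.005,.36],-.2,.785),([.514,-.005,.24],-.2,.785),([.53,.01,.24],-.4,.785)):
    d=np.array([np.cos(yaw),np.sin(yaw),0]);n=np.array([-np.sin(yaw),np.cos(yaw),0])
    R=Ro.from_rotvec(-t*n)*Ro.from_euler("xyz",[np.pi,0,yaw])
    q,c=ik(np.array(p),R,q0); print(p,yaw,q.round(2),"cost",c)
    R0=Ro.from_euler("xyz",np.load("st.npz")["r"]); print(" rotvec units from now",((R*R0.inv()).as_rotvec()/(np.pi/2)).round(3))
im,d,p=shot("scene"); cv2.imwrite("pics/s3.png",im[120:360,220:470][...,::-1].repeat(3,0).repeat(3,1)[:600,:750])
# driver orange points now
hsv=cv2.cvtColor(im,cv2.COLOR_RGB2HSV);H,S_,V=[hsv[...,i].astype(int) for i in range(3)]
vs,us=np.nonzero((H>5)&(H<16)&(S_>150)&(V>120)&(d>0)); P=pts(us,vs,d,p); tp=get_state()["tool_pos"]
m=np.linalg.norm(P-tp,axis=1)<.14; print(m.sum(),P[m].min(0),P[m].max(0),np.linalg.svd(P[m]-P[m].mean(0),full_matrices=False)[2][0])
```

```text
[0.514, -0.005, 0.36] -0.2 [ 0.02 -0.36  2.37 -0.42  0.38  2.12] cost 1.4456980676673222e-14
 rotvec units from now [-0.039 -0.249 -0.104]
[0.514, -0.005, 0.24] -0.2 [ 0.09 -0.17  2.45 -1.06  0.31  2.83] cost 0.0004238217231716306
 rotvec units from now [-0.039 -0.249 -0.104]
[0.53, 0.01, 0.24] -0.4 [ 0.12 -0.11  2.4  -1.06  0.38  3.  ] cost 0.00018067743620436686
 rotvec units from now [-0.064 -0.245 -0.23 ]
485 [0.50582119 0.13104863 0.34948053] [0.60196099 0.17253131 0.40330529] [ 0.94753322  0.01272866 -0.31940379]
```

View pics/s3.png

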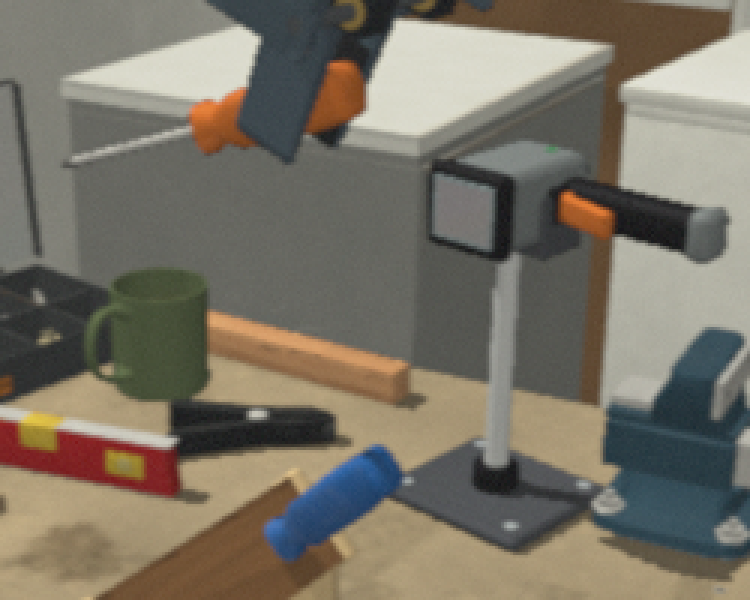

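The crop shows the driver held near level (shank 68,163 to 190,130), the trigger sprung out and the blue driver in place. The low pose runs close to the j5/j4 limits, so I'll scan feasible headings.

```bash
cat > scan.py <<'E'
from fk import *
k=[.5317,.5873,.2453,.2879,.0231,1.5708]; q0=np.load("st.npz")["q"]
l,h_=lo+.04,hi-.04
def ik(p,R,q):
    e=lambda q:(lambda P,r:[*(P-p),*(.3*(R.inv()*r).as_rotvec())])(*fk(q,k))
    z=least_squares(e,np.clip(q,l,h_),bounds=(l-1e-9,h_+1e-9)); return z.x,z.cost
def pose(yaw,t,z,rx,ry,g=.109,t0=.74):
    Y=-.2; sm=np.array([.589,-.184,0])+rx*np.array([np.cos(Y),np.sin(Y),0])+ry*np.array([-np.sin(Y),np.cos(Y),0]); sm[2]=z
    d=np.array([np.cos(yaw),np.sin(yaw),0]);n=np.array([-d[1],d[0],0])
    a=Ro.from_rotvec(n*(t0-t)).apply(d)   # tip direction, down if t<t0
    return sm-g*a, Ro.from_rotvec(-t*n)*Ro.from_euler("xyz",[np.pi,0,yaw]), sm
if __name__=="__main__":
  for yaw in np.arange(-2,.7,.2):
    for t in(.74,.64):
        for z in(.24,.255):
            p,R,_=pose(yaw,t,z,.01,.165); b=min((ik(p,R,i) for i in(q0,q0+[0,0,0,1,0,-1],q0+[0,0,0,-.8,0,.8],q0+[0,0,0,3,0,-3])),key=lambda a:a[1])
            if b[1]<1e-8: print(yaw.round(1),t,z,p.round(3),b[0].round(2))
E
python3 scan.py
```

```text
-0.6 0.64 0.255 [0.542 0.037 0.266] [ 0.22 -0.06  2.28 -0.84  0.63  3.02]
-0.4 0.64 0.24 [0.532 0.018 0.251] [ 0.13 -0.1   2.35 -0.79  0.44  2.75]
-0.4 0.64 0.255 [0.532 0.018 0.266] [ 0.13 -0.13  2.34 -0.74  0.46  2.69]
0.2 0.74 0.255 [ 0.525 -0.046  0.255] [-0.28 -0.15  2.42  1.04  0.37  0.2 ]
0.2 0.64 0.24 [ 0.525 -0.046  0.251] [-0.25 -0.13  2.38  0.73  0.4   0.51]
0.2 0.64 0.255 [ 0.525 -0.046  0.266] [-0.25 -0.16  2.37  0.68  0.43  0.56]
0.4 0.74 0.24 [ 0.531 -0.067  0.24 ] [-0.39 -0.06  2.37  1.14  0.56 -0.14]
0.4 0.74 0.255 [ 0.531 -0.067  0.255] [-0.39 -0.09  2.36  1.08  0.57 -0.08]
0.4 0.64 0.24 [ 0.532 -0.067  0.251] [-0.36 -0.08  2.33  0.87  0.57  0.14]
0.4 0.64 0.255 [ 0.532 -0.067  0.266] [-0.36 -0.1   2.32  0.83  0.59  0.19]
0.6 0.74 0.24 [ 0.542 -0.086  0.24 ] [-0.47  0.02  2.3   1.07  0.74 -0.3 ]
0.6 0.74 0.255 [ 0.542 -0.086  0.255] [-0.47 -0.    2.29  1.04  0.76 -0.25]
0.6 0.64 0.24 [ 0.542 -0.086  0.251] [-0.43 -0.    2.26  0.88  0.73 -0.09]
0.6 0.64 0.255 [ 0.542 -0.086  0.266] [-0.43 -0.03  2.25  0.85  0.75 -0.05]
```

Run:
```python
from scan import *
p,R,_=pose(-.4,.64,.25,.01,.165); s=np.load("st.npz")
for dz in(.1,.05,0): print(ik(p+[0,0,dz],R,q0))
R0=Ro.from_euler("xyz",s["r"]); print(p,((p-s["p"])/.25).round(3),((R*R0.inv()).as_rotvec()/(np.pi/2)).round(3))
```

```text
(array([ 0.12960092, -0.24755459,  2.25008758, -0.5317671 ,  0.63725952,
        2.45144499]), np.float64(3.0464573698726425e-29))
(array([ 0.12960092, -0.18983701,  2.30154679, -0.62043908,  0.5455878 ,
        2.55811619]), np.float64(2.4650106661918998e-20))
(array([ 0.12960092, -0.11726376,  2.34424877, -0.75428079,  0.4562494 ,
        2.71048493]), np.float64(7.016400376906146e-22))
[0.53168702 0.01795884 0.26088184] [-0.043 -0.527 -0.479] [-0.044 -0.154 -0.231]
```

Path is feasible. I'll traverse high first, then lower partway and measure.

Call:
send_rows(deltas=[[0, -0.06, 0, -0.005, -0.02, -0.03], [-0.01, -0.13, 0, -0.01, -0.04, -0.06], [-0.02, -0.2, 0, -0.018, -0.06, -0.09], [-0.03, -0.28, 0, -0.025, -0.09, -0.13], [-0.04, -0.36, 0, -0.033, -0.12, -0.17], [-0.043, -0.44, 0, -0.04, -0.14, -0.21], [-0.043, -0.527, 0, -0.044, -0.154, -0.231], [-0.043, -0.527, -0.08, -0.044, -0.154, -0.231], [-0.043, -0.527, -0.16, -0.044, -0.154, -0.231], [-0.043, -0.527, -0.24, -0.044, -0.154, -0.231], [-0.043, -0.527, -0.32, -0.044, -0.154, -0.231], [-0.043, -0.527, -0.4, -0.044, -0.154, -0.231], [-0.043, -0.527, -0.46, -0.044, -0.154, -0.231], [-0.043, -0.527, -0.479, -0.044, -0.154, -0.231], [-0.043, -0.527, -0.479, -0.044, -0.154, -0.231], [-0.043, -0.527, -0.479, -0.044, -0.154, -0.231], [-0.043, -0.527, -0.479, -0.044, -0.154, -0.231]])

```text
clock: 16.8
tool_pos: [0.5324, 0.0178, 0.262]
tool_rot: [-3.141, -0.643, -0.4]
wrist_force: [-0.9, 0.2, -2.6]
grip_width: 0.0298
grasp_force: 45.0
```

Run:
```python
from h import *
for n in("scene","top"):
    im,d,p=shot(n); np.savez("e_"+n,im=im,d=d,K=p["camera_matrix"],T=p["world_to_cam"])
    c=(220,120) if n=="scene" else (300,160)
    cv2.imwrite(f"pics/e_{n}.png",im[c[1]:c[1]+200,c[0]:c[0]+260][...,::-1].repeat(3,0).repeat(3,1))
    hsv=cv2.cvtColor(im,cv2.COLOR_RGB2HSV);H,S_,V=[hsv[...,i].astype(int) for i in range(3)]
    vs,us=np.nonzero((H>5)&(H<16)&(S_>150)&(V>120)&(d>0)); P=pts(us,vs,d,p); tp=get_state()["tool_pos"]
    m=(np.linalg.norm(P-tp,axis=1)<.12); 
    if m.sum()>20: print(n,m.sum(),P[m].min(0),P[m].max(0),np.linalg.svd(P[m]-P[m].mean(0),full_matrices=False)[2][0],us[m].min(),us[m].max(),vs[m].min(),vs[m].max())
s=get_state();print(s["joints"],s["qvel"].max(),s["wrist_force"])
```

```text
scene 184 [0.49675192 0.00117927 0.24796449] [0.59130617 0.1069458  0.30636154] [-0.9375936   0.3347641   0.09408103] 341 383 197 218
top 835 [ 0.49771336 -0.01488832  0.26293622] [0.59127357 0.04077628 0.34660525] [-0.90438668  0.39742827  0.15535605] 323 366 248 300
[ 0.13210941 -0.08907998  2.32428137 -0.77247887  0.44999938  2.73140684] 0.004643141267114332 [ 0.34803553 -0.27791092 -1.47718113]
```

View pics/e_scene.png

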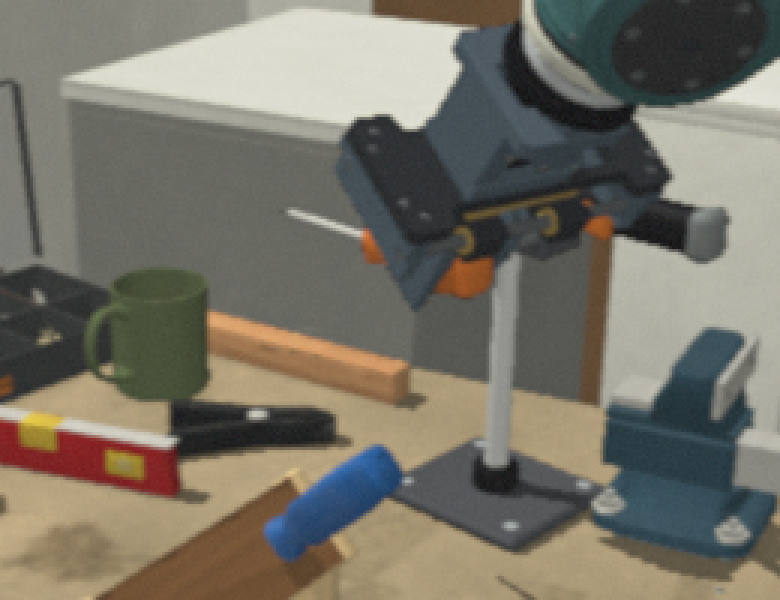

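View pics/e_top.png

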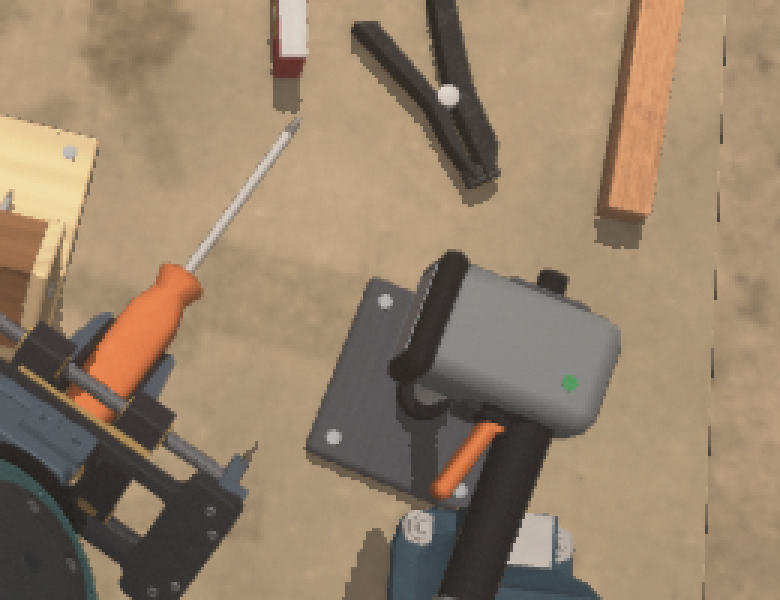

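The top crop shows the shank from shoulder (190,270) to tip (297,122), passing in front of the window without touching. The scene crop shows it from (362,237) to (290,210). I'll triangulate both ends.

Run:
```python
from h import *
M=[]
for n in("scene","top"):
    f=np.load(f"e_{n}.npz"); M.append(f["K"]@np.diag([1,-1,-1])@f["T"][:3])
a=np.array([[316.7,190.],[340.7,199]]).T; b=np.array([[398.8,200.9],[363.3,250]]).T
X=cv2.triangulatePoints(M[0],M[1],a,b); X=(X[:3]/X[3]).T; print(X,np.linalg.norm(X[0]-X[1]))
for Pm,c in zip(M,(a,b)): q=Pm@np.c_[X,[1,1]].T; print((q[:2]/q[2]-c).round(1).tolist())
d=(X[0]-X[1])/np.linalg.norm(X[0]-X[1]); print("pitch",np.arcsin(d[2]))
m=X[1]+.051*d; y=-.2; v=m-[.589,-.184,0]; print("mid",m,"reader",v[0]*np.cos(y)+v[1]*np.sin(y),-v[0]*np.sin(y)+v[1]*np.cos(y),m[2])
```

```text
[[ 0.68483056 -0.05190477  0.24753831]
 [ 0.59450287 -0.00734564  0.25732659]] 0.10119494995815649
[[-1.3, 1.8], [-0.3, 0.3]]
[[0.4, -0.5], [1.4, -1.8]]
pitch -0.09687841694261658
mid [ 0.64002602 -0.02980245  0.25239352] reader 0.01937456993987833 0.16126116820318548 0.25239351529917414
```

All within tolerance. A small 8 mm shift for margin, settle, then hand in.

Call:
send_rows(deltas=[[-0.015, 0.003, -0.01, 0, 0, 0], [-0.03, 0.006, -0.02, 0, 0, 0], [-0.03, 0.006, -0.02, 0, 0, 0], [-0.03, 0.006, -0.02, 0, 0, 0], [-0.03, 0.006, -0.02, 0, 0, 0], [-0.03, 0.006, -0.02, 0, 0, 0], [-0.03, 0.006, -0.02, 0, 0, 0]])

```text
clock: 17.77
tool_pos: [0.5247, 0.0192, 0.2564]
tool_rot: [-3.141, -0.642, -0.4]
wrist_force: [-0.1, 0.4, -0.6]
grip_width: 0.0299
grasp_force: 45.0
```

```bash
python3 -c "
from rig import *
s=get_state();print(s['tool_pos'],abs(s['qvel']).max(),s['grasp_force']);print(close_job())"
```

```text
[0.52468492 0.01920855 0.25643405] 0.001914303203073584 44.999065704178065
the job is handed in; nothing more can be done
None
```

I handed the job in at about 18 s; no verdict came back. The trigger was squeezed and let go, and the orange screwdriver is held still, about 0.1 rad off level, with its mid-shank about 11 cm in front of the window; the blue one was left alone.

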